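# Switch off the charging dock and unclip its battery pack

## Robot

A 6-joint arm with a two-finger parallel gripper is mounted at the origin on the work surface. World frame = base frame: x ahead of the robot, y to its left, z up, the work surface at z = 0. Lengths are in m, angles in degrees, forces in N, time in s.
With the tool pointing down it reaches from about 0.325 to 0.775 m from the base axis. Payload 5.5 kg.
Tool frame: the origin (TCP) lies at the centre of the arm's flange, where the gripper is bolted on; the fingertips stand 182 mm ahead of it and the grasp point (between the pads) lies 163 mm ahead of it; z points along the fingers, y is the line along which they close (so a half turn about z gives the same grasp; the last joint's range is limited). The gripper opens to 88 mm and grips with 3 to 60 N. Pads are 20 mm wide; open, the fingers measure 115 mm over their backs; the gripper's body (75 mm by 178 mm) begins 61 mm behind the grasp point.
Start: joints at [64.704, 5.22, 70.514, -0, 104.267, -3.249], TCP at [0.225, 0.556, 0.405] pointing down, gripper open.
Joint ranges: [-164.24, 164.24], [-49.07, 125.15], [9.68, 141.18], [-86.29, 266.29], [3.28, 154.24], [-151.56, 151.56]. Speed limits (degrees/s): [147.25, 147.25, 172.46, 180, 180, 180].

## Interface

Orientations are given as [roll, pitch, yaw] about the fixed x, y, z axes, in that order (R = Rz(yaw) Ry(pitch) Rx(roll)).
In Python, from station import r gives the robot as it stands. The module is installed in compiled form; this text tells all that it offers. Calls block until the motion is done:
- r.reach(position, orientation): joint-space move of the TCP to a pose.
- r.servo_line(position, rotation=None, speed=0.15): straight line of the TCP; rotation=None keeps the orientation; speed is the mean speed in m/s.
- r.move_joints(angles): joint-space move.
- r.let_go() and r.grab(squeeze=None): open the fingers fully, or close them until they stop; squeeze is the grip in N (None keeps the last).
- r.wait(seconds).
- r.inverse_kinematics(position, orientation): joint angles nearest the present ones, or None.
- r.sense(): the state.
- r.snapshot(name): name is "scene" or "top" or "wrist"; returns a dict with "frame" (480x640x3 uint8, red, green, blue), "fx", "fy", "cx", "cy" (pixels), "R" (3x3) and "t" (3): a world point X has camera coordinates R X + t. Camera axes: x right, y down, z forward; pixel columns grow to the right and rows downward; lengths in m; the calibration is good to about 2 mm. The wrist camera is an equidistant fisheye: a pixel r from the principal point sees the ray r / f radians off the axis. A picture is of the moment at which its call begins. There is no depth.
A pose or a line that the arm cannot do raises r.IKError and nothing moves.
- r.hand_in(): hands the job in; it is judged then, once.
The state is a dict: "clock": time; "joints": joint angles; "joint_vel": joint speeds; "joint_torque": joint torques, N m; "tcp_pos": TCP position; "orientation": TCP orientation; "contact_force": force on the tool from outside, world axes, zero at the start; "torque": the same for the moment, N m; "opening": finger opening in m; "gripper_force": force on a finger pad.
Only numpy, scipy, OpenCV 4.12 (cv2) and the standard library are available. Lean on these libraries where they do the work, as an engineer would, in place of code of your own. Each camera call takes 0.05 s, during which the arm holds its last target. There are 200 camera calls.

## Task

Switch the charging dock off by pressing the raised outer end of its green rocker fully down, and only then pinch the yellow battery pack's two grey side catches together and lift the pack straight up out of its bay. Finish while still holding the pack by the squeezed catches, upright and still above its bay with its underside at least 10 cm higher than where it sat; do not put it down or let go. Leave the reaction foot, the gauge adaptor and the hex key where they lie.

Things in the scene. Friction and masses are not known exactly. Their poses are not given: they have to be found in the camera images.
- dock: Black and grey charging dock fixed to the worktop, 120 mm (x) by 230 mm (y: -70 to +160 mm), deck 50 mm high. Origin: on the worktop under the centre of the battery bay; z up. The grey pod at +y carries the rocker. The bay is a pocket 77 by 63 mm, floor 12 mm above the worktop; a steel lip on each y side locks the pack's catch hooks until the catches are pinched.
- pack: Yellow and black battery pack, loose, 74 (x) by 61 mm (y) up to 48 mm above its underside, 68 by 40 mm above that, 99 mm high, 0.4 to 0.7 kg. Origin: centre of its underside; axes parallel to the dock's while seated. Seated, its underside is 12 mm and its top 111 mm above the worktop, with about 1 mm of play.
- catch_left (a joint): Left (+y) grey side catch of the pack, a spring slide: 0 = out (hook locked under the dock's lip), 0.006 m = pressed fully in, towards the pack's middle. It needs about 4 N to start and 9 N fully in. The hook is 4 mm under the lip and comes clear from about 0.0045 m on, so press it fully in.
- catch_right (a joint): Right (-y) grey side catch of the pack, the mirror image: 0 = out, 0.006 m = pressed fully in, the same forces.
- catch_left_pad (a point): Middle of the outer pressing face of the left catch, 72 mm above the pack's underside (84 mm above the worktop when seated), 32 mm to +y of the pack's middle. The face is 26 mm wide (x) and reaches from 50 to 101 mm above the worktop when seated. The two faces are 64 mm apart when out, 52 mm when both are fully in; the body between is 40 mm wide.
- catch_right_pad (a point): Middle of the outer pressing face of the right catch, the mirror image, 32 mm to -y of the pack's middle.
- rocker (a joint): Green rocker switch on the dock's pod, hinged along the dock's x, 115 mm to +y of the dock's origin, pivot 54 mm above the worktop: about -0.22 rad = on (outer, +y, end raised), +0.22 rad = off (outer end fully down). It moves under about 2 N at its outer end and stays where it is left.
- rocker_press (a point): Point to press: on the green face near the rocker's raised outer (+y) end, 18 mm outward of its pivot; moves with the rocker. The rocker is 24 mm wide (x) and 44 mm long (y), shaped as a shallow V. This point is about 65 mm above the worktop when on and sinks about 8 mm to off, where the outer half lies level.
- foot: Bystander: grey steel reaction foot lying on the worktop, about 110 mm long, 44 mm wide, 30 mm high; origin under its bar's middle. Not to be moved.
- adaptor: Bystander: brass gauge adaptor standing upright, 36 mm across the base, 46 mm high; origin: centre of its underside. Not to be moved.
- hexkey: Bystander: stubby zinc-plated hex key lying flat, 70 mm by 28 mm L, 8 mm thick; origin under the middle of its long leg. Not to be moved.
There are look-alikes about, which are no part of the job. Of the things shaped like the pack, the yellow one is meant.

How it is judged:
By the outcome, as a careful person would: the job done as asked, in the order asked, and still so for the second after the job is handed in, while the arm keeps its last pose, push and grip.
It also fails if it takes over 35 s, if anything falls off the work surface, if the arm or the gripper's body presses on something with over 40 N, if the wrist force passes 120 N, or if a joint passes its speed limit or range.

## Working session

There is one attempt and no reset: what is moved stays moved. The work goes in short steps, each a Python script; the robot and the scene stay as the last script left them, time stands still between calls to the robot, and variables do not carry over. Pictures are saved under pics/ and viewed, at most 10 in all, crops included, and the job is handed in when it is done.

```bash
mkdir -p pics; python3 - <<'E'
from station import r
import cv2,pickle
d={}
for n in("scene","top"):
    s=r.snapshot(n);d[n]=s;cv2.imwrite(f"pics/{n}0.png",s["frame"][:,:,::-1]);print(n,s["fx"],s["cx"],s["cy"],s["R"],s["t"])
pickle.dump(d,open("d.pkl","wb"));print(r.sense())
E
```

```text
scene 569.5355289070392 312.5530697698806 244.41092547727916 [[ 0.1566859   0.98762474 -0.00684824]
 [ 0.70990463 -0.11744108 -0.69443718]
 [-0.68664761  0.10394692 -0.71952074]] [-0.06411334 -0.36062651  1.44593973]
top 603.2492602691749 321.9184043466749 242.8887012064296 [[-0.01956913 -0.99961742  0.01954633]
 [-0.99179899  0.01693899 -0.12668001]
 [ 0.12630045 -0.02186504 -0.99175103]] [-0.01485634  0.55432618  0.87128691]
{'clock': 0.1, 'joints': array([ 6.47037293e+01,  5.25954728e+00,  7.05743495e+01,  8.94946319e-04,
        1.04267548e+02, -3.24953077e+00]), 'joint_vel': array([-0.03987585, -0.04985012, -0.11495295, -0.00780569, -0.00892917,
       -0.0775358 ]), 'joint_torque': array([ 1.19936696e-03, -4.47857130e+01, -4.07570422e+01,  6.99060224e-02,
        2.84140126e-02, -1.01174510e-04]), 'tcp_pos': array([0.2252485 , 0.55617267, 0.40361802]), 'orientation': array([-1.79898768e+02, -6.61667706e-03,  1.57953474e+02]), 'contact_force': array([-0.6056119 , -0.04083003, -0.56078386]), 'torque': array([-0.00349344,  0.00847607,  0.00577597]), 'gripper_force': 0.0, 'opening': 0.08802938101694587}
```

View pics/top0.png

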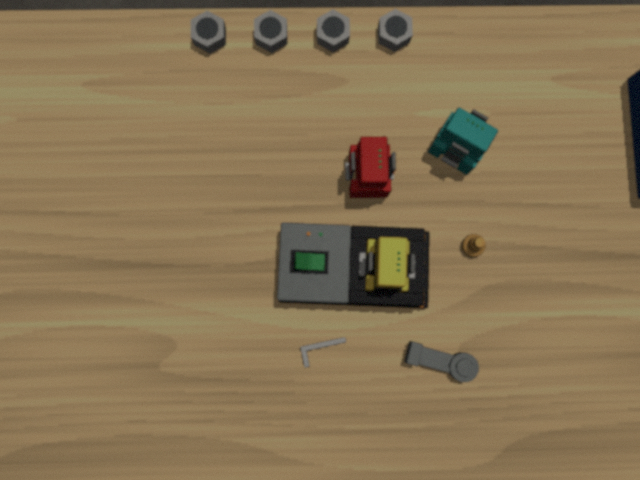

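View pics/scene0.png

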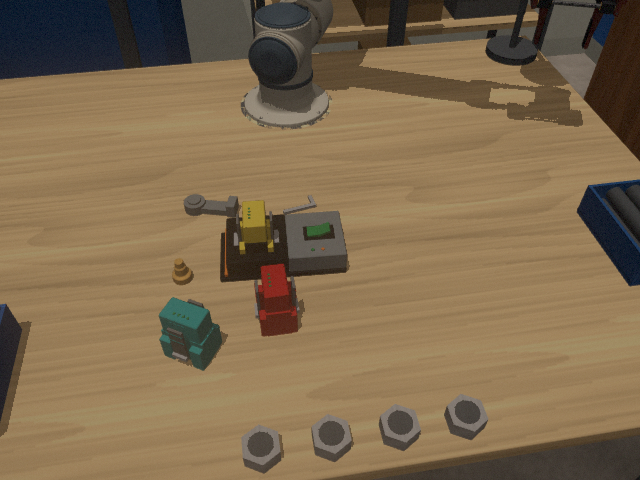

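Top view: there are three packs: yellow (393,263) seated in the dock, red (371,167) and teal (465,140), both standing on the table. Yellow is the one meant, both by colour and because it is seated in the bay. The green rocker is at (310,261), and the adaptor, foot and hex key lie clear of the dock. I'll confirm this in a crop and measure.

```bash
cat > h.py <<'E'
import numpy as np
def ray(s,u,v,z):
    R=np.array(s["R"]);t=np.array(s["t"]);c=-R.T@t
    d=R.T@np.array([(u-s["cx"])/s["fx"],(v-s["cy"])/s["fy"],1]);return c+d*(z-c[2])/d[2]
def proj(s,X):
    p=np.array(s["R"])@X+np.array(s["t"]);return s["fx"]*p[0]/p[2]+s["cx"],s["fy"]*p[1]/p[2]+s["cy"]
E
python3 - <<'E'
import pickle,cv2,numpy as np
from h import *
d=pickle.load(open("d.pkl","rb"));s=d["top"]
f=s["frame"];c=f[205:325,265:445];cv2.imwrite("pics/c1.png",cv2.resize(c,None,fx=4.4,fy=4.4,interpolation=cv2.INTER_CUBIC)[:,:,::-1])
hsv=cv2.cvtColor(f,cv2.COLOR_RGB2HSV)
for nm,lo,hi,z in(("green",(50,120,50),(75,255,255),.06),("yellow top",(24,120,150),(34,255,255),.111)):
    m=cv2.inRange(hsv,lo,hi);m[:,:270]=0;m[:,440:]=0;m[:210]=0;m[320:]=0
    n,l,st,ce=cv2.connectedComponentsWithStats(m);i=1+st[1:,4].argmax();print(nm,st[i],ce[i],ray(s,*ce[i],z))
    b=cv2.minAreaRect(np.argwhere(l==i)[:,::-1].astype(np.float32));print(b,[ray(s,*p,z)[:2].round(4) for p in cv2.boxPoints(b)])
E
```

```text
green [295 252  30  19 480] [309.41041667 261.18541667] [ 0.52429412 -0.00573836  0.06      ]
((309.45330810546875, 261.2471008300781), (29.50493049621582, 17.029272079467773), 3.5763344764709473) [array([0.5135, 0.0165]), array([0.5384, 0.0147]), array([ 0.5349, -0.0282]), array([ 0.5101, -0.0262])]
yellow top [380 239  26  45 808] [391.66584158 260.6460396 ] [ 0.51809267 -0.11874649  0.111     ]
((392.2998352050781, 260.80413818359375), (24.72854232788086, 44.21163558959961), 2.385944128036499) [array([ 0.4886, -0.1004]), array([ 0.5495, -0.1049]), array([ 0.5475, -0.139 ]), array([ 0.4865, -0.1342])]
```

View pics/c1.png

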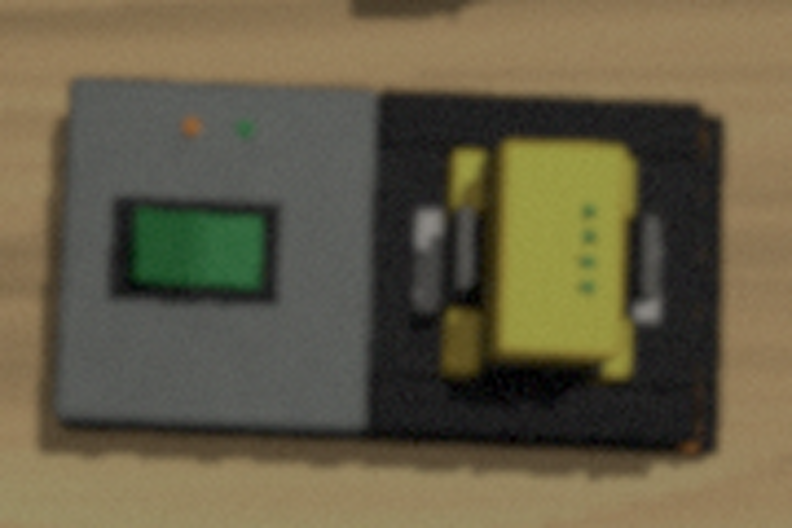

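The crop confirms it: the yellow pack is in the bay with a grey catch at each ±y side (crop 440–470,250 and 650,265). The green rocker is at (198,248). I'll fit the dock's x, y and yaw from these corners.

```bash
python3 - <<'E'
import pickle,numpy as np
from scipy.optimize import least_squares
from h import *
d=pickle.load(open("d.pkl","rb"));s=d["top"]
o=[((.06,.16,.05),(70,80)),((.06,-.07,.05),(718,115)),((-.06,.16,.05),(58,425)),((-.06,-.07,.05),(712,450)),
((.034,.02,.111),(497,138)),((.034,-.02,.111),(637,145)),((-.034,.02,.111),(494,358)),((-.034,-.02,.111),(632,364)),
((.0,.115,.057),(198,248))]
L=np.array([a for a,b in o]);P=np.array([b for a,b in o])/4.4+[265,205]-.4
def W(p):
    c,n=np.cos(p[2]),np.sin(p[2]);return L@np.array([[c,n,0],[-n,c,0],[0,0,1]])+[p[0],p[1],0]
def f(p):return np.array([np.subtract(proj(s,X),q) for X,q in zip(W(p),P)]).ravel()
q=least_squares(f,[.52,-.12,0],loss="soft_l1");print(q.x,np.degrees(q.x[2]));print(f(q.x).reshape(-1,2).round(1))
print("cam",-s["R"].T@s["t"])
p=q.x;s2=d["scene"]
for X in W(p):print(np.round(proj(s2,X),1))
E
```

```text
[ 0.51687305 -0.11994359 -0.05975906] -3.4239418259979706
[[-0.1 -2.1]
 [ 7.1 -3.4]
 [-1.4  0.7]
 [ 7.2  1.4]
 [ 1.2  0.4]
 [-1.8  0.1]
 [ 0.5 -0.3]
 [-1.7 -0.5]
 [-0.6  0.8]]
cam [ 0.4394455  -0.00518966  0.93461213]
[348.1 253.8]
[217.8 263.8]
[339.3 208.4]
[219. 217.]
[266.4 224.7]
[243.  226.4]
[264.8 198.5]
[242.5 200. ]
[319.4 229.3]
```

Pack, rocker and scene-view predictions agree; only the dark -y dock edge is 7 px off, and it's low contrast against shadow. I'll move over the dock and refine with the wrist camera.

```bash
python3 - <<'E'
from station import r
import cv2,pickle,numpy as np
from h import *
x,y,a=0.5169,-0.1199,-.0598
p=[x-np.sin(a)*.06,y+np.cos(a)*.06,.38]
r.reach(p,[180,0,176.6]);s=r.snapshot("wrist");pickle.dump(s,open("w.pkl","wb"))
cv2.imwrite("pics/w1.png",s["frame"][:,:,::-1])
S=r.sense();print(S["clock"],S["tcp_pos"],S["orientation"],S["joints"],S["contact_force"],s["fx"],s["cx"],s["cy"],s["R"],-s["R"].T@s["t"])
E
```

```text
2.575 [ 0.52059633 -0.05934972  0.38003096] [1.79990256e+02 2.92921420e-03 1.76657110e+02] [-1.02275423e+01 -6.72434765e+00  8.48455303e+01  1.02445265e-02
  1.01877077e+02 -9.68825439e+01] [ 0.91577164  0.40477703 -0.51043221] 371.64829954431775 321.34641477917546 242.27625507438415 [[ 5.88866210e-02  9.98264571e-01  4.61114054e-04]
 [ 9.61925708e-01 -5.68665118e-02  2.67329633e-01]
 [ 2.66891924e-01 -1.52985813e-02 -9.63605030e-01]] [ 0.44750716 -0.05555785  0.36071885]
```

View pics/w1.png

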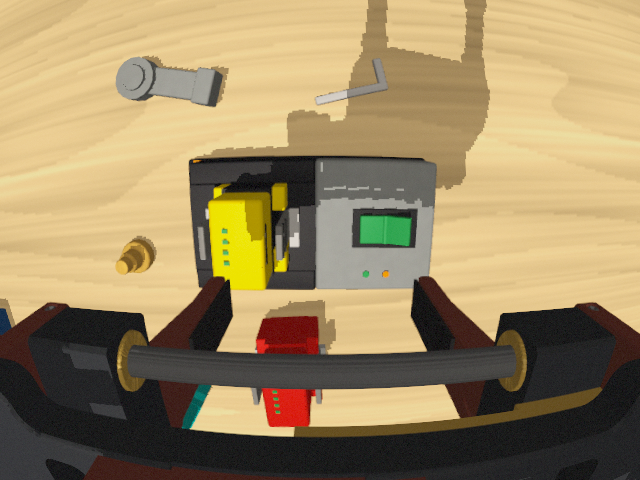

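The wrist view shows the dock clearly: pack top about (210–270, 198–288) and rocker (361–411, 215–246). I'll overlay the model's projection on it.

```bash
cat >> h.py <<'E'
def fish(s,X):
    p=np.array(s["R"])@X+np.array(s["t"]);n=np.hypot(p[0],p[1]);k=np.arctan2(n,p[2])/n
    return s["fx"]*k*p[0]+s["cx"],s["fy"]*k*p[1]+s["cy"]
E
python3 - <<'E'
import pickle,cv2,numpy as np
from h import *
s=pickle.load(open("w.pkl","rb"));f=s["frame"][140:300,180:445]
im=cv2.resize(f,None,fx=3,fy=3,interpolation=cv2.INTER_CUBIC)[:,:,::-1].copy()
x,y,a=0.5169,-0.1199,-.0598;c,n=np.cos(a),np.sin(a)
def box(x0,x1,y0,y1,zs,col):
    q=[(x+c*i-n*j,y+n*i+c*j,z) for (i,j),z in zip([(x0,y0),(x1,y0),(x1,y1),(x0,y1)],zs)]
    u=(np.array([fish(s,np.array(X)) for X in q])-[180,140]+.5)*3-.5
    print(u.round().tolist());cv2.polylines(im,[u.astype(int)],1,col,1)
box(-.06,.06,-.07,.16,[.05]*4,(255,0,255));box(-.034,.034,-.02,.02,[.111]*4,(255,0,0))
box(-.012,.012,.115,.137,[.057,.057,.066,.066],(0,0,255));box(-.013,.013,.032,.032,[.101]*4,(255,255,0));box(-.013,.013,-.032,-.032,[.101]*4,(255,255,0))
cv2.imwrite("pics/w1c.png",im)
E
```

```text
[[-21.0, 66.0], [13.0, 450.0], [746.0, 453.0], [774.0, 62.0]]
[[82.0, 183.0], [104.0, 454.0], [260.0, 457.0], [249.0, 180.0]]
[[620.0, 228.0], [616.0, 311.0], [698.0, 320.0], [703.0, 236.0]]
[[307.0, 260.0], [310.0, 363.0], [310.0, 363.0], [307.0, 260.0]]
[[53.0, 261.0], [62.0, 361.0], [62.0, 361.0], [53.0, 261.0]]
```

View pics/w1c.png

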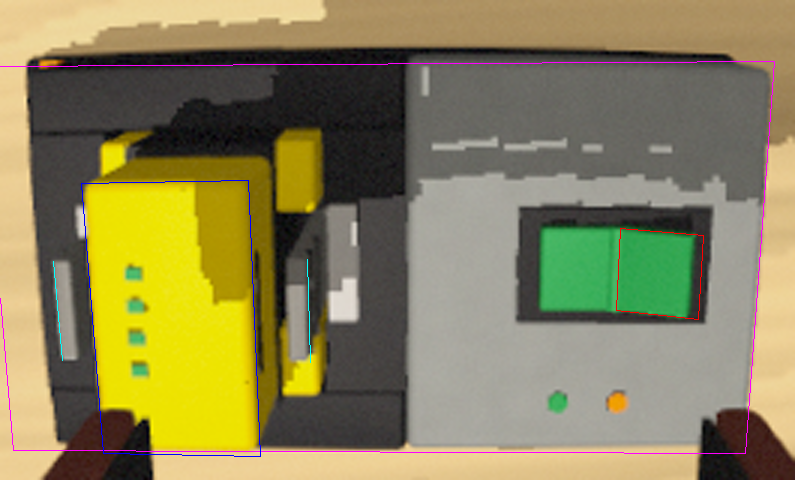

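The model fits within about 1–2 mm on the pack, catches and rocker, so I'll press the rocker.

```bash
cat >> h.py <<'E'
x0,y0,a0=0.5169,-0.1199,-.0598
def dk(i,j,z): c,n=np.cos(a0),np.sin(a0);return [x0+c*i-n*j,y0+n*i+c*j,z]
E
python3 - <<'E'
from station import r
import cv2
from h import *
r.grab(5)
r.reach(dk(0,.136,.182+.085),[180,0,176.6])
S=r.sense();f0=S["contact_force"][2];print(S["clock"],S["opening"],S["tcp_pos"],f0)
r.servo_line(dk(0,.136,.182+.066),speed=.1)
z=.066
while z>.050:
    z-=.001;r.servo_line(dk(0,.136,.182+z),speed=.03);S=r.sense();F=S["contact_force"][2]-f0
    print(round(z,3),round(S["tcp_pos"][2]-.182,4),round(F,1))
    if F>18:break
r.wait(.2);print(r.sense()["contact_force"])
r.servo_line(dk(0,.136,.182+.12),speed=.15)
r.reach(dk(0,.06,.38),[180,0,176.6])
s=r.snapshot("wrist");cv2.imwrite("pics/w2c.png",cv2.resize(s["frame"][180:300,300:445],None,fx=4,fy=4)[:,:,::-1]);print(r.sense()["clock"])
E
```

```text
4.5167 0.0002738274758498054 [0.52526391 0.01567479 0.26808339] 0.6455166613778788
0.065 0.0656 -1.1
0.064 0.0644 0.5
0.063 0.0634 2.6
0.062 0.0625 3.0
0.061 0.0615 3.2
0.06 0.0605 4.0
0.059 0.0595 3.8
0.058 0.0585 3.4
0.057 0.0573 4.2
0.056 0.0572 8.3
0.055 0.0571 12.4
0.054 0.057 16.8
0.053 0.0569 20.8
[-8.61074729  3.9104186  21.81947272]
9.475
```

View pics/w2c.png

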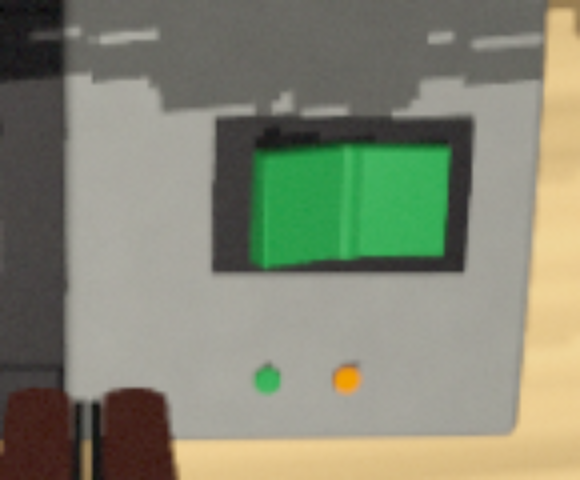

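The rocker stopped hard at 57 mm, and the picture shows its outer half level (crop 400,200) with the inner end raised, so it is off. Next is the pack.

```bash
python3 - <<'E'
from station import r
import cv2
from h import *
r.let_go()
r.reach(dk(0,0,.36),[180,0,176.6])
r.servo_line(dk(0,0,.247),speed=.12)
S=r.sense();print(S["clock"],S["tcp_pos"],S["contact_force"])
r.grab(30);r.wait(.4)
S=r.sense();print(S["clock"],S["opening"],S["gripper_force"],S["contact_force"])
if abs(S["opening"]-.052)<.0015:
    r.servo_line(dk(0,0,.262),speed=.04);S=r.sense();print(S["clock"],S["opening"],S["contact_force"])
s=r.snapshot("wrist");cv2.imwrite("pics/w3.png",s["frame"][:,:,::-1])
E
```

```text
12.3 [ 0.5172083  -0.11991194  0.24810365] [ 0.48382841 -0.12533516  0.08292276]
13.3833 0.04948597351272158 30.03996580839157 [0.52226584 1.21055986 5.12178976]
```

View pics/w3.png

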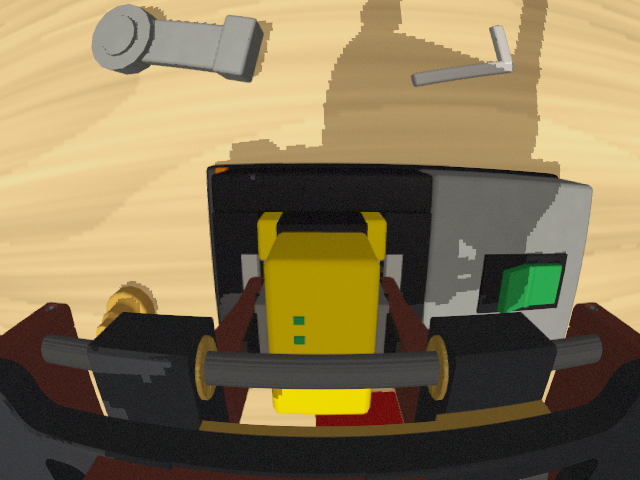

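The fingers straddle the pack on the catches (about 260–395, 300). An opening of 49.5 mm is below the nominal 52 mm, so the catches are fully in with some pad compression. I'll lift a little and watch the force.

```bash
python3 - <<'E'
from station import r
import cv2
from h import *
ok=True
for z in(.251,.255,.260,.267):
    r.servo_line(dk(0,0,z),speed=.03);S=r.sense();print(round(S["clock"],2),z,S["tcp_pos"][2].round(4),S["opening"].round(4),S["contact_force"].round(1))
    if S["contact_force"][2]<-14: ok=False;print("stuck");break
if ok:
    r.servo_line(dk(0,0,.380),speed=.06);r.wait(.5);S=r.sense();print(S)
    s=r.snapshot("scene");cv2.imwrite("pics/s2.png",cv2.resize(s["frame"][100:340,150:410],None,fx=2.3,fy=2.3)[:,:,::-1])
E
```

```text
Traceback (most recent call last):
AttributeError: 'float' object has no attribute 'round'
```

```bash
python3 - <<'E'
from station import r
import cv2
from h import *
ok=True
for z in(.251,.255,.260,.267):
    r.servo_line(dk(0,0,z),speed=.03);S=r.sense();print(S["clock"],z,S["tcp_pos"],S["opening"],S["contact_force"])
    if S["contact_force"][2]<-14: ok=False;print("stuck");break
if ok:
    r.servo_line(dk(0,0,.380),speed=.06);r.wait(.5);S=r.sense();print(S)
    s=r.snapshot("scene");cv2.imwrite("pics/s2.png",cv2.resize(s["frame"][100:340,150:410],None,fx=2.3,fy=2.3)[:,:,::-1])
E
```

```text
13.9667 0.251 [ 0.51676179 -0.11986103  0.25028358] 0.04953213673970347 [-0.14774002 -0.52772571 -6.77965402]
14.25 0.255 [ 0.51702795 -0.11994597  0.25553025] 0.0495074876089089 [-0.17132143  0.1268914  -7.34595677]
14.5667 0.26 [ 0.51700342 -0.11994584  0.26047119] 0.04944467639836704 [-0.19336271 -0.44229799 -5.91270626]
14.95 0.267 [ 0.51698279 -0.11992635  0.26740002] 0.049384996051984396 [-0.3222393   0.13324524 -6.70649528]
{'clock': 17.4833, 'joints': array([-1.67312044e+01, -5.69714307e+00,  8.38933330e+01, -1.31534571e-03,
        1.01801859e+02, -1.03334110e+02]), 'joint_vel': array([-0.01726866,  0.03860607, -0.01448647, -0.0544528 , -0.06307602,
       -0.02658333]), 'joint_torque': array([-4.83887311e-05, -3.97695708e+01, -4.43285036e+01, -3.16779048e-02,
        7.08766049e-02,  1.37447223e-04]), 'tcp_pos': array([ 0.51689919, -0.11988503,  0.38001202]), 'orientation': array([-1.79998297e+02,  1.60160279e-03,  1.76602636e+02]), 'contact_force': array([-0.46219167, -0.26815401, -6.98304286]), 'torque': array([ 0.00593345,  0.04751364, -0.00178132]), 'gripper_force': 29.939173758029938, 'opening': 0.04939839257152843}
```

View pics/s2.png

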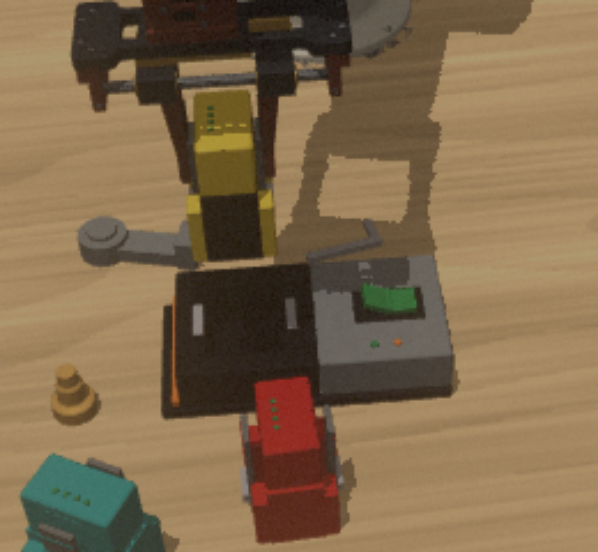

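The picture shows the pack upright in the gripper (crop 230,180), above the empty bay. It has been raised 132 mm with a steady 7 N load; the rocker is off and the bystanders have not moved. I'll hand it in.

```bash
python3 -c "
from station import r
print(r.hand_in())"
```

```text
the job is handed in; nothing more can be done
None
```

The job is handed in: I pressed the rocker fully off first, then lifted the yellow pack by its squeezed catches. It is held upright and still, about 13 cm above where it sat, and the foot, adaptor and hex key were not touched.

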